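# Fill the drum carrier and weigh it on the spring scale

### The job

Set the loose drum down upright in the empty place of the plywood carrier. Then hang the carrier by its steel bail on the hook of the spring scale, and let it down gently, keeping hold until the spring is carrying the load; let go and leave it hanging free with the pointer at rest. Leave the other things on the bench where they are.

Things in the scene. Friction and masses are not known exactly. Their poses are not given: they have to be found in the camera images.
- carrier: Slim plywood tote 60 (x) by 236 mm (y), rim 26 mm high; origin under its centre, z up; 0.3 to 0.55 kg. Four places in a row: black drums fixed at y = -46, 46 and 92.5 mm, tops 66 mm high; y = -92.5 empty. A handle board, 12 mm thick in y, stands at y = 0, x -56 to 30 mm, top at z = 105 mm, with a wire bail above. Filled, it balances below the bail.
- carrier_bail (a point): Middle of the bail's straight bar, at (0, 0, 170) mm in the carrier; it comes to lie at hook_seat. The bail is a U of 6 mm round steel across the board, bar along y, legs at y = +-18 mm, standing on a block 16 x 44 mm whose top is at z = 111 mm.
- carrier_grip (a point): Place to hold the handle board, at (-38, 0, 93) mm in the carrier: pinch the 12 mm board across y, gripper leaning 22 to 35 degrees back towards the carrier's -x side, as the bail and later the scale's housing are above. The board's nose (x below -30 mm) reaches down only to z = 65 mm.
- carrier_place (a point): Centre of the floor of the empty place, at (0, -92.5, 6) mm in the carrier; the place is 48 mm (x) by about 44 mm (y) wide, with walls 20 mm above its floor. Where the drum's underside belongs.
- drum: Loose black turned drum with two brass bands, 40 mm across and 60 mm high, its foot tapering to 32 mm over the lowest 8 mm, standing upright; origin at the centre of its underside, z up, about 0.06 to 0.08 kg.
- scale: Spring scale on a fixed stand; origin on the bench straight below the hook. x points from hook to column (28 mm thick, x = 150 mm). Base plate 12 mm high, x 0 to 200, y +-70 mm. Grey housing above the hook: x +-34, y +-35 mm, z 370 to 520 mm, graduated faces and pointer on its y sides.
- hook_seat (a point): Where the bail's axis lies when hung; 280 mm above the bench when empty, sinks with the hook. Hook of 8 mm round steel in the scale's xz plane, open towards -x: bottom 11 mm below the seat, shank at x = 13 mm up to 34 mm above the seat, then at x = 0. The bail goes in over the tip from -x, then down.
- hook_tip (a point): Top end of the hook's upturned tip, 16 mm to the -x side of the seat and 18 mm above it.
- hook (a joint): How far the spring hook and the pointer have sunk (m): 0 empty, up to 0.105. About 11 mm per newton (90 N/m), lightly damped; the filled carrier sinks it about 40 to 70 mm.
- crown: Bystander: loose black crown, 60 mm brass-edged flange below, 8 teeth on top, 41 mm high; origin at the centre of its underside.
- mallet: Bystander: rubber mallet lying down, head 70 mm thick and 90 mm long, wooden handle 220 mm long towards its +x; origin on the bench below the head.
- plates: Bystander: two grey base plates 110 x 80 x 12 mm lying on each other; origin at the centre of the lower underside.
- gluepot: Bystander: closed white pot, 84 mm across, 85 mm high; origin at the centre of its underside.
Things that resemble listed ones, but are neither listed nor needed, are in the scene too. Leave any green, pink or purple look-alike of the drum alone.

How it is judged:
By the outcome, as a careful person would: the job done as asked, in the order asked, and still so for the second after the job is handed in, with the robot touching nothing.
It also fails if it takes over 61 s, if anything falls off the work surface, if the arm or the gripper's body presses on something with over 40 N, if the wrist force passes 120 N, or if a joint passes its speed limit or range.

### The arm

A 6-joint arm with a two-finger parallel gripper is mounted at the origin on the work surface. World frame = base frame: x ahead of the robot, y to its left, z up, the work surface at z = 0. Lengths are in m, angles in rad, forces in N, time in s.
With the tool pointing down it reaches from about 0.35 to 0.775 m from the base axis. Payload 5.5 kg.
Tool frame: the origin (TCP) lies at the very end of the fingers, on their centre line; the grasp point (between the pads) lies env.pinch_z behind it (env.pinch_z is the distance from the TCP to the grasp point, in m); z points along the fingers, y is the line along which they close (so a half turn about z gives the same grasp; the last joint's range is limited). The gripper opens to 85 mm and grips with 20 to 120 N. Pads are 22 mm wide; open, the fingers measure 114 mm over their backs; the gripper's body (76 mm by 85 mm) begins 54 mm behind the grasp point. The pads swing forward as they close: fully open they stand 13 mm farther back than shut.
Start: joints at [-1.241, 0.313, 0.046, 1.304, 0, 1.431], TCP at [0.26, -0.513, 0.231] pointing down, gripper open.
Joint ranges: [-2.76, 2.76], [-0.86, 1.69], [-1.03, 1.26], [-2.2, 2.34], [-1.47, 1.5], [-3.14, 3.14]. Speed limits (rad/s): [2.57, 2.57, 3.14, 3.14, 3.14, 3.14].

### API

Orientations are given as a unit quaternion [w, x, y, z].
In Python, from workcell import env, eyes gives the robot as it stands.
- The arm moves only by the shell command python3 -m jog 'ROWS' [FORCE]. ROWS is JSON, one flat list of numbers, 7 for each row, row after row: the shift along the world's x, y, z as a fraction of full scale, then the turn, a rotation vector about the world's x, y, z as a fraction of full scale, then the opening, from -1 (shut) to 1 (fully open), so that 0 is half open. A call has 1 to 12 rows; each row is the pose to reach, as a shift and turn from the pose commanded when the call began, turning the shorter way round; what a row does not reach only later rows make up. Full scale, the value 1, is 20 cm for a shift and pi rad for a turn. A row lasts 1/12 s, in which the tool goes at most 41.7 mm and 7.16 degrees, less where a joint would pass 70% of its speed; a pose out of reach is approached as far as the arm can. A call with a number of a shift or a turn outside -1 to 1 is refused whole. A call with a gripper value outside its range is refused whole. The fingers move at their own pace and stop on an object; FORCE is the grip in N (left out, the last holds). Time passes only in rows, so rows that repeat a pose let the fingers close. It gives the time, the measured TCP pose, the force, the opening and the grip force at its end, in the units of the state.
- env.get_state(): the state, without advancing time (a new reading comes with each control period).
- eyes.read_camera(name): name is "scene" or "top" or "wrist"; returns (picture, depth): 384x512x3 uint8, red, green, blue; 384x512 float32, m along the optical axis (not along the pixel's ray), 0 where there is no reading.
- eyes.calibration(name): a dict with "fx", "fy", "cx", "cy" (pixels), "R" (3x3) and "t" (3): a world point X has camera coordinates R X + t; the wrist camera has in their place "tool_from_camera" (4x4, takes a point from camera to tool coordinates, whose origin is the TCP and whose axes are the flange's). Camera axes: x right, y down, z forward; pixel columns grow to the right and rows downward; lengths in m; the calibration is good to about 2 mm. A picture is of the moment at which its call begins: read the wrist's pose just before it. calibration takes no time and is no camera call.
- env.hand_in(): hands the job in; it is judged then, once.
The state is a dict: "clock": time; "joint_pos": joint angles; "qvel": joint speeds; "tau": joint torques, N m; "tcp_pos": TCP position; "orientation": TCP orientation; "wrist_force": force on the tool from outside, world axes, zero at the start; "ft_torque": the same for the moment, N m; "finger_gap": finger opening in m; "grip_force": force on a finger pad.
Only numpy, scipy, OpenCV 4.12 (cv2) and the standard library are available. Lean on these libraries where they do the work, as an engineer would, in place of code of your own. Each camera call takes 0.05 s, during which the arm holds its last target. There are 200 camera calls.

## Working session

There is one attempt and no reset: what is moved stays moved. The work goes in short steps, Python scripts to look and compute and a shell command to move; the robot and the scene stay as the last step left them, time stands still between calls to the robot, and variables do not carry over. Pictures are saved under pics/ and viewed, at most 10 in all, crops included, and the job is handed in when it is done.

```bash
ls; mkdir -p pics; cat > h.py <<'E'
import numpy as np, cv2
from workcell import env, eyes
from scipy.spatial.transform import Rotation as Rn
def cal(n, st=None):
    c=eyes.calibration(n)
    if 'R' in c: R=np.array(c['R']);t=np.array(c['t'])
    else:
        T=np.array(c['tool_from_camera']);q=st['orientation'];W=np.eye(4)
        W[:3,:3]=Rn.from_quat([q[1],q[2],q[3],q[0]]).as_matrix();W[:3,3]=st['tcp_pos']
        M=np.linalg.inv(W@T);R=M[:3,:3];t=M[:3,3]
    return c,R,t
def cloud(n):
    st=env.get_state();im,d=eyes.read_camera(n);c,R,t=cal(n,st)
    v,u=np.mgrid[:384,:512]
    P=np.stack([(u-c['cx'])/c['fx']*d,(v-c['cy'])/c['fy']*d,d],-1)
    X=(P-t)@R; X[d==0]=np.nan
    return im,d,X
def save(n,im): cv2.imwrite('pics/'+n,im[:,:,::-1])
E
python3 - <<'E'
from h import *
st=env.get_state();print(st['clock'],st['tcp_pos'],st['orientation'],env.pinch_z,st['finger_gap'])
for n in('scene','top'):
    im,d,X=cloud(n);np.savez('pics/'+n+'.npz',im=im,d=d,X=X);
    save(n+'0.png',cv2.resize(im,(800,600)))
E
```

```text
pics
0.0 [ 0.26014515 -0.51221097  0.23039029] [-9.16129337e-04  9.72540993e-01  2.32729825e-01 -7.41686243e-05] 0.0187 0.0853484552693478
```

View pics/scene0.png

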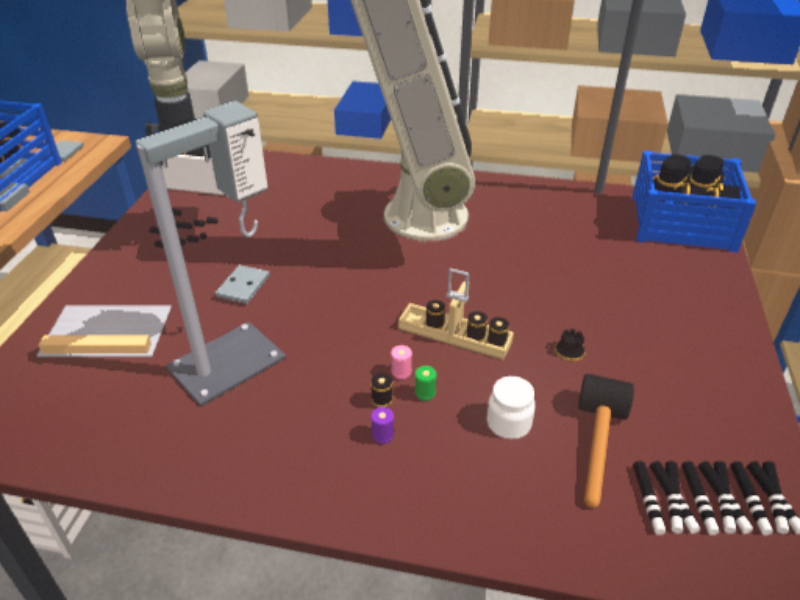

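View pics/top0.png

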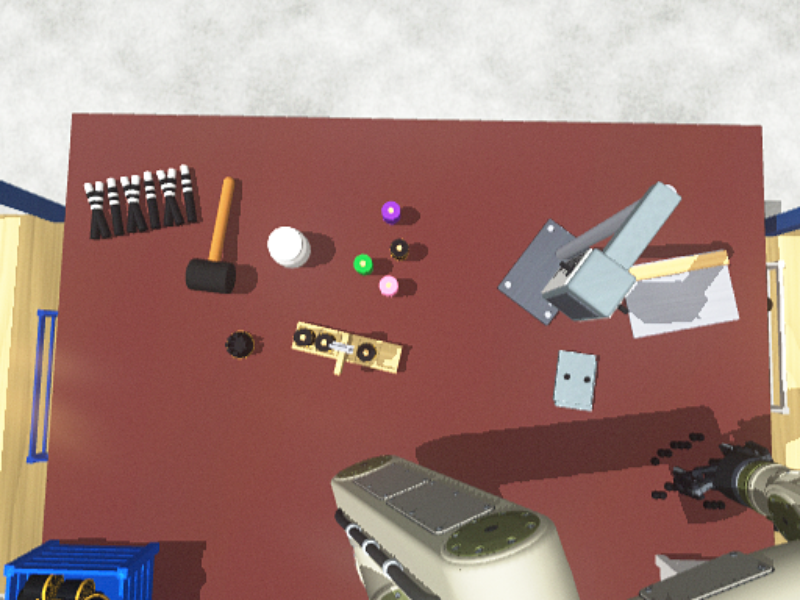

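The scene view (800x600) shows the loose black drum with two brass bands at (382,388). It could be confused with:
- the pink (401,362), green (426,382) and purple (382,425) look-alikes
- the carrier's fixed drums (435,312), (477,324) and (498,330)
- the crown (570,345)
- the drums in the blue crate (675,170)

The loose drum in the top view is at (399,248). The carrier is at (348,347) with its empty place on the right end and its nose pointing down. The scale housing is at (590,285).

```bash
python3 - <<'E'
from h import *
T=np.load('pics/top.npz');S=np.load('pics/scene.npz')
k=512/800
def box(n,A,x0,y0,x1,y1,zlo,zhi):
    X=A['X'];m=np.zeros((384,512),bool);m[int(y0*k):int(y1*k),int(x0*k):int(x1*k)]=1
    m&=(X[...,2]>zlo)&(X[...,2]<zhi);P=X[m]
    print(n,m.sum(),'mean',P.mean(0).round(4),'min',P.min(0).round(4),'max',P.max(0).round(4));return m
m=box('drumtop',T,382,230,416,264,.05,.07)
box('drum scene top',S,365,365,395,410,.052,.07)
m=box('carrier',T,285,315,410,378,.012,.04)
hsv=cv2.cvtColor(T['im'],cv2.COLOR_RGB2HSV)
w=(hsv[...,0]>14)&(hsv[...,0]<32)&(hsv[...,1]>60)&(hsv[...,2]>110)
c=np.zeros((384,512),bool);c[int(315*k):int(378*k),int(285*k):int(410*k)]=1
Z=T['X'][...,2]
r=c&(Z>.02)&(Z<.034)
P=T['X'][r][:,:2];print('rim rect',cv2.minAreaRect((P*1000).astype(np.float32)))
b=c&(Z>.055)&(Z<.075);n,l,s,ce=cv2.connectedComponentsWithStats(b.astype(np.uint8))
for i in range(1,n):
    if s[i,4]>8:print('blob66',s[i],T['X'][l==i].mean(0).round(4))
for lo,hi in((.085,.125),(.15,.19)):
    g=c&(Z>lo)&(Z<hi);print(lo,g.sum(),T['X'][g].round(3).tolist()[::4])
# scale
box('housing top',T,540,230,640,325,.5,.54)
q=np.zeros((384,512),bool);q[int(175*k):int(325*k),int(495*k):int(690*k)]=1
h=q&(Z>.5)&(Z<.54);print(cv2.minAreaRect((T['X'][h][:,:2]*1000).astype(np.float32)))
Zs=S['X'][...,2]
for (nm,x0,y0,x1,y1,lo,hi) in(('hook',235,200,262,240,.2,.4),):
    m=np.zeros((384,512),bool);m[int(y0*k):int(y1*k),int(x0*k):int(x1*k)]=1
    m&=(Zs>lo)&(Zs<hi)
    print(nm,[(u,v,*S['X'][v,u].round(3)) for v,u in np.argwhere(m)])
m=np.zeros((384,512),bool);m[int(315*k):int(410*k),int(160*k):int(290*k)]=1
m&=(Zs>.007)&(Zs<.017);print('base',m.sum(),cv2.boxPoints(cv2.minAreaRect((S['X'][m][:,:2]*1000).astype(np.float32))))
m=np.zeros((384,512),bool);m[int(90*k):int(200*k),int(130*k):int(290*k)]=1
m&=(Zs>.37)&(Zs<.53);np.savez('pics/hs.npz',P=S['X'][m])
for lo,hi in((.4,.45),(.45,.5)):
    P=S['X'][m&(Zs>lo)&(Zs<hi)];print(len(P),cv2.boxPoints(cv2.minAreaRect((P[:,:2]*1000).astype(np.float32))).round(0).tolist())
E
```

```text
drumtop 115 mean [0.6621 0.0293 0.0607] min [0.6421 0.0095 0.0522] max [0.6801 0.0471 0.0662]
drum scene top 150 mean [0.6682 0.0336 0.0605] min [0.6395 0.0108 0.0523] max [0.7303 0.0606 0.0661]
carrier 390 mean [0.4453 0.1373 0.0264] min [0.3925 0.0189 0.0121] max [0.4974 0.259  0.0396]
rim rect ((446.15789794921875, 140.4354705810547), (236.06320190429688, 60.0311393737793), 77.85297393798828)
blob66 [188 210  12  12 118] [0.4649 0.2297 0.0671]
blob66 [201 213  13  12 112] [0.4562 0.1855 0.0672]
blob66 [228 219  13  12 116] [0.4366 0.0949 0.0671]
0.085 138 [[0.474, 0.138, 0.107], [0.471, 0.141, 0.106], [0.471, 0.129, 0.099], [0.468, 0.131, 0.11], [0.464, 0.134, 0.106], [0.461, 0.134, 0.104], [0.458, 0.144, 0.106], [0.458, 0.132, 0.1], [0.455, 0.149, 0.112], [0.455, 0.137, 0.104], [0.451, 0.152, 0.116], [0.452, 0.139, 0.116], [0.448, 0.143, 0.111], [0.449, 0.13, 0.114], [0.449, 0.117, 0.111], [0.446, 0.123, 0.115], [0.442, 0.149, 0.111], [0.439, 0.139, 0.112], [0.435, 0.146, 0.107], [0.436, 0.129, 0.114], [0.432, 0.146, 0.105], [0.429, 0.149, 0.106], [0.429, 0.138, 0.092], [0.426, 0
[... 9539 characters left out ...]
int64(157), np.int64(150), np.float64(0.551), np.float64(-0.248), np.float64(0.279)), (np.int64(158), np.int64(150), np.float64(0.548), np.float64(-0.246), np.float64(0.278)), (np.int64(159), np.int64(150), np.float64(0.544), np.float64(-0.245), np.float64(0.275)), (np.int64(160), np.int64(150), np.float64(0.542), np.float64(-0.243), np.float64(0.274)), (np.int64(161), np.int64(150), np.float64(0.54), np.float64(-0.24), np.float64(0.273))]
base 1790 [[ 432.18436 -239.0403 ]
 [ 516.2484  -498.27734]
 [ 779.2084  -413.0061 ]
 [ 695.1443  -153.76904]]
885 [[172.0, -379.0], [257.0, -549.0], [681.0, -338.0], [596.0, -168.0]]
921 [[498.0, -231.0], [629.0, -380.0], [688.0, -328.0], [557.0, -180.0]]
```

```bash
python3 - <<'E'
from h import *
T=np.load('pics/top.npz');S=np.load('pics/scene.npz');k=512/800
c,R,t=cal('scene');print('scene cam',(-R.T@t).round(3));c,R,t=cal('top');print('top cam',(-R.T@t).round(3))
def sel(A,x0,y0,x1,y1,lo,hi):
    X=A['X'];m=np.zeros((384,512),np.uint8);m[int(y0*k):int(y1*k),int(x0*k):int(x1*k)]=1
    m&=((X[...,2]>lo)&(X[...,2]<hi)).astype(np.uint8);return m
# base, top view and scene
b=S['X'][cv2.erode(sel(S,160,315,290,405,.008,.016),np.ones((3,3)))>0]
hsv=cv2.cvtColor(S['im'],cv2.COLOR_RGB2HSV)
m=sel(S,160,315,290,405,.005,.019)&(hsv[...,1]<110);m=cv2.morphologyEx(m,cv2.MORPH_OPEN,np.ones((3,3)))
r=cv2.minAreaRect((S['X'][m>0][:,:2]*1000).astype(np.float32));print('base',m.sum(),r,cv2.boxPoints(r).round().tolist())
# housing top
m=cv2.morphologyEx(sel(T,530,170,690,330,.512,.53),cv2.MORPH_OPEN,np.ones((7,7)))
r=cv2.minAreaRect((T['X'][m>0][:,:2]*1000).astype(np.float32));print('htop+arm',m.sum(),r,cv2.boxPoints(r).round().tolist())
# white face
m=sel(S,238,125,262,190,.38,.51);P=S['X'][m>0];C=np.median(P,0);P=P[np.linalg.norm(P-C,axis=1)<.08]
u,s,v=np.linalg.svd(P-P.mean(0));print('face',len(P),P.mean(0).round(4),v[2].round(3),s[2]/len(P)**.5,np.degrees(np.arctan2(v[2][1],v[2][0])))
m=sel(S,140,150,215,370,.05,.35);P=S['X'][cv2.erode(m,np.ones((3,3)))>0];P=P[np.abs(P-np.median(P,0)).max(1)<.16];
print('column',len(P),np.median(P,0).round(3))
y0,x0,y1,x1=[int(a*k) for a in(340,340,460,460)]
save('crop1.png',cv2.resize(S['im'][y0:y1,x0:x1],None,fx=6,fy=6))
E
```

```text
scene cam [1.535 0.243 1.008]
top cam [0.458 0.011 1.248]
base 1843 ((620.5501708984375, -303.456787109375), (147.3613739013672, 201.72801208496094), 52.98542404174805) [[496.0, -302.0], [657.0, -423.0], [745.0, -305.0], [584.0, -184.0]]
htop+arm 2097 ((593.9152221679688, -285.1390380859375), (71.810302734375, 197.27072143554688), 52.656150817871094) [[494.0, -254.0], [651.0, -374.0], [694.0, -316.0], [537.0, -197.0]]
face 610 [ 0.5602 -0.2132  0.4486] [ 0.573  0.82  -0.02 ] 0.0027231914074104403 55.05871726956798
column 496 [ 0.671 -0.326  0.19 ]
```

View pics/crop1.png

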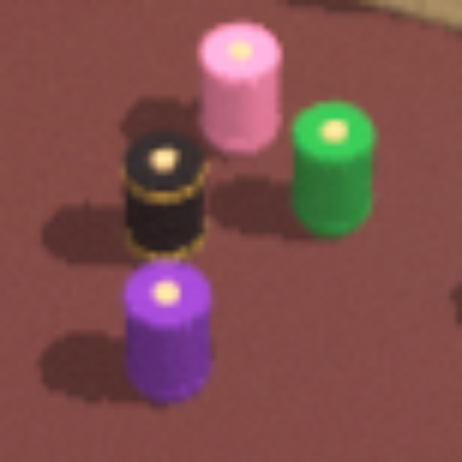

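The crop shows the black drum with two brass bands at crop (165,190), with purple, pink and green look-alikes around it, so the choice is confirmed. I'm moving towards it and steering clear of the scale.

```bash
python3 -m jog '[0.5,0.9,0,0,0,0.283,0.46, 0.5,0.9,0,0,0,0.283,0.46, 0.5,0.9,0,0,0,0.283,0.46, 0.5,0.9,0,0,0,0.283,0.46, 0.5,0.9,0,0,0,0.283,0.46, 0.5,0.9,0,0,0,0.283,0.46, 0.5,0.9,0,0,0,0.283,0.46, 0.5,0.9,0,0,0,0.283,0.46]' 40
python3 -m jog '[0.1,1,0,0,0,0,0.46, 0.1,1,0,0,0,0,0.46, 0.1,1,0,0,0,0,0.46, 0.1,1,0,0,0,0,0.46, 0.1,1,0,0,0,0,0.46, 0.1,1,0,0,0,0,0.46]'
python3 -m jog '[0.9,0.8,-0.25,0,0,0,0.46, 0.9,0.8,-0.25,0,0,0,0.46, 0.9,0.8,-0.25,0,0,0,0.46, 0.9,0.8,-0.25,0,0,0,0.46, 0.9,0.8,-0.25,0,0,0,0.46, 0.9,0.8,-0.25,0,0,0,0.46, 0.9,0.8,-0.25,0,0,0,0.46, 0.9,0.8,-0.25,0,0,0,0.46]'
python3 - <<'E'
from h import *
st=env.get_state();print(st['clock'],st['tcp_pos'],st['orientation'],st['finger_gap'],st['joint_pos'])
im,d,X=cloud('wrist');save('w1.png',im)
for lo,hi in((.052,.07),):
    m=((X[...,2]>lo)&(X[...,2]<hi)).astype(np.uint8);n,l,s,ce=cv2.connectedComponentsWithStats(m)
    for i in range(1,n):
        if s[i,4]>150:
            P=X[l==i];print(s[i],P.mean(0).round(4),P.min(0).round(3),P.max(0).round(3),im[l==i].mean(0).round())
E
```

```text
clock: 0.77
tcp_pos: [0.3607, -0.3316, 0.2312]
orientation: [-0.0, 0.776, 0.631, 0.0]
wrist_force: [0.6, -0.8, -0.6]
finger_gap: 0.0623
grip_force: 0.0
clock: 1.27
tcp_pos: [0.3793, -0.1278, 0.2312]
orientation: [-0.001, 0.777, 0.629, 0.001]
wrist_force: [-1.0, -0.3, -0.5]
finger_gap: 0.0626
grip_force: 0.0
clock: 1.93
tcp_pos: [0.5609, 0.0278, 0.1794]
orientation: [-0.001, 0.778, 0.628, -0.001]
wrist_force: [-1.1, -0.2, 0.9]
finger_gap: 0.0625
grip_force: 0.0
1.9333 [0.56092374 0.02779271 0.17938631] [-0.00086323  0.77810635  0.62813102 -0.00108743] 0.062455505543076474 [-9.32738174e-02  3.09532964e-01 -8.72548562e-02  1.17677104e+00
 -2.81252165e-04  1.69001982e+00]
[ 78   0  35   9 192] [0.4624 0.2115 0.0603] [0.45  0.209 0.052] [0.473 0.215 0.068] [108.  92.  64.]
[  71   12   56   55 2341] [0.4556 0.1841 0.0654] [0.433 0.164 0.052] [0.474 0.205 0.069] [107. 100.  88.]
[ 287   66   46   48 1667] [0.6243 0.1076 0.0603] [0.604 0.087 0.054] [0.645 0.127 0.063] [133. 244. 155.]
[ 417  104   49   44 1637] [0.7404 0.0503 0.0599] [0.721 0.03  0.052] [0.762 0.07  0.062] [220. 132. 237.]
[  93  126   48   43 1633] [0.4367 0.0957 0.0654] [0.414 0.075 0.052] [0.455 0.115 0.069] [115. 101.  83.]
[ 252  139   41   41 1321] [0.5787 0.052  0.0602] [0.558 0.031 0.054] [0.599 0.071 0.062] [247. 238. 245.]
[ 336  143   43   41 1373] [0.6594 0.0306 0.06  ] [0.64  0.009 0.052] [0.68  0.05  0.063] [116. 104.  93.]
```

View pics/w1.png

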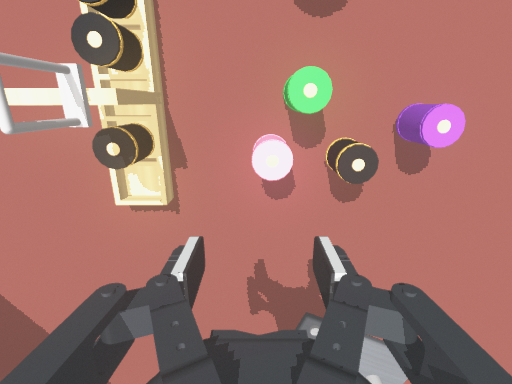

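The wrist view shows the carrier at left with its empty place at (143,180), and the black drum at (355,162) with pink, green and purple neighbours clear of the finger line. The next move grasps the drum.

```bash
python3 -m jog '[0.495,0.015,-0.2,0,0,0,0.46, 0.495,0.015,-0.2,0,0,0,0.46, 0.495,0.015,-0.2,0,0,0,0.46, 0.495,0.015,-0.2,0,0,0,0.46, 0.495,0.015,-0.4,0,0,0,0.46, 0.495,0.015,-0.6,0,0,0,0.46, 0.495,0.015,-0.75,0,0,0,0.46, 0.495,0.015,-0.75,0,0,0,0.46, 0.495,0.015,-0.75,0,0,0,0.46]'
python3 -m jog '[0,0,0,0,0,0,-0.5, 0,0,0,0,0,0,-0.5, 0,0,0,0,0,0,-0.5, 0,0,0,0,0,0,-0.5, 0,0,0,0,0,0,-0.5, 0,0,0,0,0,0,-0.5, 0,0,0,0,0,0,-0.5]' 40
```

```text
clock: 2.73
tcp_pos: [0.6569, 0.029, 0.0308]
orientation: [-0.001, 0.779, 0.627, -0.002]
wrist_force: [-0.5, -0.0, 0.1]
finger_gap: 0.0624
grip_force: 0.0
clock: 3.32
tcp_pos: [0.6616, 0.0297, 0.0351]
orientation: [0.002, 0.778, 0.628, 0.002]
wrist_force: [-1.7, -1.4, 7.7]
finger_gap: 0.0387
grip_force: 41.0
```

```bash
python3 -m jog '[0,0,0.15,0,0,0,-0.5, 0,0,0.3,0,0,0,-0.5, 0,0,0.5,0,0,0,-0.5, 0,0,0.5,0,0,0,-0.5, 0,0,0.5,0,0,0,-0.5, 0,0,0.5,0,0,0,-0.5]' 40
python3 - <<'E'
from h import *
st=env.get_state();print(st['clock'],st['tcp_pos'],st['orientation'],st['finger_gap'],st['wrist_force'],st['joint_pos'])
im,d,X=cloud('wrist');save('w2.png',im)
im,d,X=cloud('scene')
m=(np.abs(X[...,0]-.66)<.035)&(np.abs(X[...,1]-.03)<.035)&(X[...,2]>.03)&(X[...,2]<.2)
P=X[m];h=np.histogram(P[:,2],20);print(h[0],h[1].round(3))
v,u=np.argwhere(m).mean(0).astype(int);save('s2.png',cv2.resize(im[max(0,v-50):v+50,u-60:u+60],None,fx=5,fy=5))
E
```

```text
clock: 3.82
tcp_pos: [0.6598, 0.0303, 0.1326]
orientation: [0.001, 0.778, 0.628, 0.001]
wrist_force: [-0.3, 0.1, -1.1]
finger_gap: 0.0386
grip_force: 40.6
3.8167 [0.65977321 0.03030077 0.13263602] [0.00083373 0.77791304 0.62837081 0.00085524] 0.03857762088050168 [-0.34644567  0.14318072 -1.08056378] [-7.55111282e-02  5.17174894e-01  1.11404169e-01  1.16263721e+00
 -4.22600120e-05  1.70716606e+00]
[ 3 11 18 20 14 14 12  9 15 22 20 56 26 11  9 10 13 10  7 12] [0.097 0.102 0.107 0.112 0.117 0.122 0.128 0.133 0.138 0.143 0.148 0.153
 0.159 0.164 0.169 0.174 0.179 0.184 0.189 0.195 0.2  ]
```

View pics/s2.png

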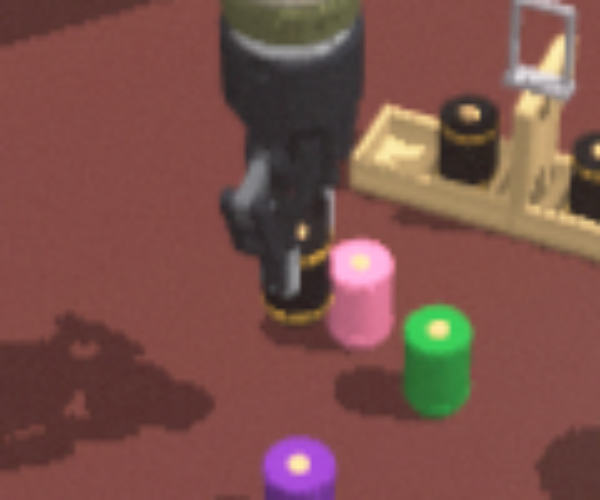

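The drum is held upright between the fingers at crop (298,260), bottom about 97 mm above the bench, with the neighbours untouched. It goes over the empty place next.

```bash
python3 -m jog '[-0.4,0.03,0.1,0,0,0,-0.5, -1,0.09,0.1,0,0,0,-0.5, -1,0.09,0.1,0,0,0,-0.5, -1,0.09,0.1,0,0,0,-0.5, -1,0.09,0.1,0,0,0,-0.5, -1,0.09,0.1,0,0,0,-0.5, -1,0.09,0.1,0,0,0,-0.5]'
python3 -m jog '[-0.16,0.01,-0.1,0,0,0,-0.5, -0.16,0.01,-0.1,0,0,0,-0.5, -0.16,0.01,-0.1,0,0,0,-0.5, -0.16,0.01,-0.1,0,0,0,-0.5, -0.16,0.01,-0.1,0,0,0,-0.5, -0.16,0.01,-0.1,0,0,0,-0.5]'
python3 - <<'E'
from h import *
st=env.get_state();print(st['clock'],st['tcp_pos'],st['orientation'],st['joint_pos'])
im,d,X=cloud('wrist');save('w3.png',im);np.savez('pics/w3.npz',im=im,X=X)
p=np.array(st['tcp_pos']);m=(np.hypot(X[...,0]-p[0],X[...,1]-p[1])<.03)&(X[...,2]>.13)&(X[...,2]<.17)
hs=cv2.cvtColor(im,cv2.COLOR_RGB2HSV);P=X[m];print('held',len(P),P.min(0),P.max(0),P.mean(0))
m=((X[...,2]>.055)&(X[...,2]<.072)).astype(np.uint8);n,l,s,ce=cv2.connectedComponentsWithStats(m)
for i in range(1,n):
    if s[i,4]>150: P=X[l==i];print(s[i],P.mean(0).round(4),((P.min(0)+P.max(0))/2).round(4))
m=((X[...,2]>.021)&(X[...,2]<.031))&(X[...,0]<.52)&(X[...,1]>-.02)
P=X[m];print('rim',len(P),cv2.minAreaRect((P[:,:2]*1000).astype(np.float32)),P.min(0),P.max(0))
E
```

```text
clock: 4.5
tcp_pos: [0.4564, 0.0486, 0.1504]
orientation: [-0.001, 0.778, 0.629, -0.001]
wrist_force: [2.1, -0.8, -0.7]
finger_gap: 0.0386
grip_force: 40.8
clock: 5.0
tcp_pos: [0.4299, 0.05, 0.1322]
orientation: [0.001, 0.778, 0.628, 0.001]
wrist_force: [0.0, 0.5, -1.1]
finger_gap: 0.0386
grip_force: 40.9
5.0 [0.42989651 0.04997014 0.13221496] [0.00098855 0.77800357 0.6282582  0.00104456] [-7.01806361e-02  9.72039425e-02 -4.78593206e-01  9.92122937e-01
 -2.40631268e-05  1.71278554e+00]
held 7036 [0.40275213 0.02935785 0.13000703] [0.45988379 0.07076385 0.16999261] [0.43055808 0.05507458 0.15492672]
[ 221    0   60   46 1616] [0.4545 0.1819 0.0662] [0.4533 0.1808 0.0639]
[ 467   49   45   59 2107] [0.6182 0.1077 0.0599] [0.6181 0.1074 0.0591]
[ 226  124   52   52 2029] [0.4341 0.0952 0.0663] [0.434  0.0948 0.064 ]
[ 409  139   55   50 2065] [0.5772 0.0521 0.06  ] [0.5784 0.051  0.0588]
rim 3239 ((438.0755920410156, 114.92393493652344), (185.09056091308594, 60.29249572753906), 77.8375244140625) [0.38947861 0.02499539 0.02100674] [0.48599469 0.21053661 0.03019561]
```

View pics/w3.png

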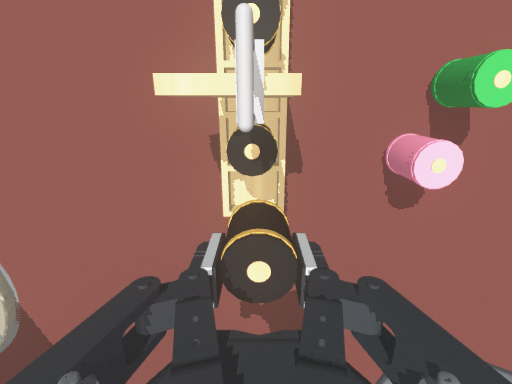

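The view shows the held drum at (259,271) between the pads, the empty place at (253,190) behind it, and the fixed drum at (251,152).

```bash
python3 - <<'E'
from h import *
A=np.load('pics/w3.npz');im,X=A['im'],A['X']
hs=cv2.cvtColor(im,cv2.COLOR_RGB2HSV)
for nm,(u0,v0,u1,v1) in dict(held=(242,258,276,286),fix=(240,142,264,162),fix2=(240,2,266,26)).items():
    h=hs[v0:v1,u0:u1];m=(h[...,2]>150)
    P=X[v0:v1,u0:u1][m];print(nm,m.sum(),P.mean(0).round(4),np.median(P,0).round(4))
E
```

```text
held 418 [nan nan nan] [nan nan nan]
fix 201 [nan nan nan] [nan nan nan]
fix2 408 [0.4505 0.1655 0.1391] [0.4487 0.1575 0.1724]
```

```bash
python3 - <<'E'
from h import *
A=np.load('pics/w3.npz');im=A['im'];hs=cv2.cvtColor(im,cv2.COLOR_RGB2HSV)
st=env.get_state();c,R,t=cal('wrist',st);o=-R.T@t;print(st['tcp_pos'])
for nm,(u0,v0,u1,v1),z in(('held',(242,258,276,286),.157),('fix',(240,142,264,162),.067)):
    m=hs[v0:v1,u0:u1,2]>150;v,u=np.argwhere(m).mean(0);u+=u0;v+=v0
    r=R.T@np.array([(u-c['cx'])/c['fx'],(v-c['cy'])/c['fy'],1]);print(nm,u,v,m.sum(),(o+r*(z-o[2])/r[2]).round(4))
E
```

```text
[0.42948798 0.05002592 0.13210683]
held 258.52153110047846 271.3349282296651 418 [0.4286 0.0492 0.157 ]
fix 251.45273631840797 151.09452736318408 201 [0.4332 0.0951 0.067 ]
```

```bash
python3 -m jog '[-0.018,0.002,0,0,0,0,-0.5, -0.018,0.002,-0.1,0,0,0,-0.5, -0.018,0.002,-0.2,0,0,0,-0.5, -0.018,0.002,-0.28,0,0,0,-0.5, -0.018,0.002,-0.34,0,0,0,-0.5, -0.018,0.002,-0.38,0,0,0,-0.5, -0.018,0.002,-0.41,0,0,0,-0.5, -0.018,0.002,-0.41,0,0,0,-0.5, -0.018,0.002,-0.41,0,0,0,-0.5]'
python3 -m jog '[0,0,-0.02,0,0,0,-0.5, 0,0,-0.035,0,0,0,-0.5, 0,0,-0.035,0,0,0,-0.5, 0,0,-0.035,0,0,0,-0.5]'
```

```text
clock: 5.8
tcp_pos: [0.424, 0.0506, 0.0496]
orientation: [0.0, 0.778, 0.628, 0.0]
wrist_force: [-1.1, 0.6, -0.5]
finger_gap: 0.0388
grip_force: 40.9
clock: 6.13
tcp_pos: [0.4237, 0.0507, 0.0424]
orientation: [0.0, 0.778, 0.628, 0.0]
wrist_force: [-0.5, -0.5, -0.8]
finger_gap: 0.0387
grip_force: 40.9
```

```bash
python3 -m jog '[0,0,-0.008,0,0,0,-0.5, 0,0,-0.008,0,0,0,-0.5, 0,0,-0.008,0,0,0,0.46, 0,0,-0.008,0,0,0,0.46, 0,0,-0.008,0,0,0,0.46, 0,0,-0.008,0,0,0,0.46, 0,0,-0.008,0,0,0,0.46]'
python3 -m jog '[0,0,0.1,0,0,0,0.46, 0,0,0.3,0,0,0,0.46, -0.1,0,0.6,0,0,0,0.46, -0.2,0,0.9,0,0,0,0.46, -0.2,0,0.9,0,0,0,0.46, -0.2,0,0.9,0,0,0,0.46, -0.2,0,0.9,0,0,0,0.46]'
python3 - <<'E'
from h import *
st=env.get_state();print(st['clock'],st['tcp_pos'],st['orientation'],st['joint_pos'])
im,d,X=cloud('wrist');save('w4.png',im)
m=((X[...,2]>.055)&(X[...,2]<.072)).astype(np.uint8);n,l,s,ce=cv2.connectedComponentsWithStats(m)
for i in range(1,n):
    if s[i,4]>150: P=X[l==i];print(s[i],P.mean(0).round(4),((P.min(0)+P.max(0))/2).round(4),P.max(0)[2])
E
```

```text
clock: 6.72
tcp_pos: [0.4237, 0.0506, 0.0407]
orientation: [0.0, 0.778, 0.628, 0.0]
wrist_force: [0.3, 0.2, -0.2]
finger_gap: 0.0624
grip_force: 0.0
clock: 7.3
tcp_pos: [0.385, 0.0506, 0.2234]
orientation: [0.002, 0.778, 0.628, 0.002]
wrist_force: [-0.0, 0.1, -0.0]
finger_gap: 0.0625
grip_force: 0.0
7.3 [0.38503795 0.05058265 0.22338543] [0.00214575 0.77790195 0.62837798 0.00225173] [-7.68401825e-02 -5.15794779e-02 -3.98474551e-01  1.21768053e+00
 -3.10620248e-05  1.70581186e+00]
[ 277    9   41   48 1441] [0.4522 0.1859 0.0661] [0.4528 0.1852 0.0619] 0.06865793363060141
[ 447   56   43   42 1365] [0.6229 0.1077 0.06  ] [0.6242 0.1074 0.0589] 0.06285388587889128
[ 275  109   37   38 1122] [0.4335 0.0958 0.0662] [0.4335 0.0954 0.0651] 0.06854422786240673
[ 406  121   39   36 1097] [0.5771 0.0518 0.06  ] [0.578  0.0513 0.0591] 0.06309158690876342
[ 273  151   36   36 1001] [0.4226 0.0519 0.0661] [0.4226 0.0508 0.0622] 0.06907051591735561
[   0  229   53   92 1247] [ 0.0641 -0.0084  0.0634] [ 0.0569 -0.0159  0.0635] 0.07199247177965996
```

View pics/w4.png

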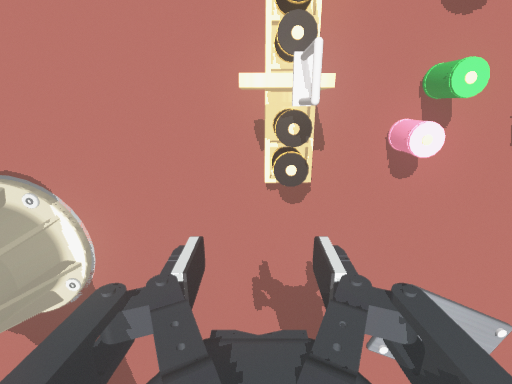

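The drum stands in its place at (291,168), with its top level with the fixed drums. Next I turn the gripper and lean it for the handle board.

```bash
python3 -m jog '[-0.03,0.2,0,0,0,0.5,-0.3, -0.03,0.52,0,0,0,0.5,-0.3, -0.03,0.52,0,0,0,0.5,-0.3, -0.03,0.52,0,0,0,0.5,-0.3, -0.03,0.52,0,0,0,0.5,-0.3, -0.03,0.52,0,0,0,0.5,-0.3, -0.03,0.52,0,0,0,0.5,-0.3, -0.03,0.52,0,0,0,0.5,-0.3, -0.03,0.52,0,0,0,0.5,-0.3, -0.03,0.52,0,0,0,0.5,-0.3, -0.03,0.52,0,0,0,0.5,-0.3, -0.03,0.52,0,0,0,0.5,-0.3]'
python3 -m jog '[0,0,0,0,0,0.02,-0.3, 0,0,0,0,0,0,-0.3]'
python3 - <<'E'
from h import *
st=env.get_state();q=st['orientation'];R=Rn.from_quat([q[1],q[2],q[3],q[0]]).as_matrix()
a=np.radians(-12.1);ex=np.array([np.cos(a),np.sin(a),0]);ey=np.array([-ex[1],ex[0],0]);th=np.radians(30)
z=np.sin(th)*ex-np.cos(th)*np.array([0,0,1]);D=np.stack([np.cross(ey,z),ey,z],1)
rv=Rn.from_matrix(D@R.T).as_rotvec();print(st['clock'],st['tcp_pos'],R.round(3).tolist(),'turn',(rv/np.pi).round(4),st['joint_pos'])
g=np.array([.4463,.1403,0])-.038*ex+[0,0,.093]+.0187*z
for b in(.08,0):print('shift',((g-b*z-st['tcp_pos'])/.2).round(4))
E
```

```text
clock: 8.35
tcp_pos: [0.3769, 0.1545, 0.2185]
orientation: [-0.002, 0.138, 0.99, -0.001]
wrist_force: [0.6, 0.3, -0.5]
finger_gap: 0.03
grip_force: 0.0
clock: 8.52
tcp_pos: [0.3769, 0.1545, 0.2185]
orientation: [-0.002, 0.14, 0.99, -0.001]
wrist_force: [-0.2, 0.2, 0.9]
finger_gap: 0.0299
grip_force: 0.0
8.5167 [0.37688133 0.15446958 0.21850483] [[-0.961, 0.277, -0.004], [0.277, 0.961, -0.001], [0.004, -0.002, -1.0]] turn [-0.0403 -0.1629  0.0216] [ 1.91234130e-01 -3.21487946e-03 -3.63898764e-01  1.21405036e+00
  6.52203531e-05  4.71556096e-01]
shift [ 0.0115  0.0011 -0.3621]
shift [ 0.207  -0.0408 -0.7085]
```

```bash
python3 -m jog '[0,0,0,-0.04,-0.163,0.022,-0.3, 0,0,0,-0.04,-0.163,0.022,-0.3, 0,0,0,-0.04,-0.163,0.022,-0.3, 0,0,-0.1,-0.04,-0.163,0.022,-0.3, 0.01,0,-0.25,-0.04,-0.163,0.022,-0.3, 0.01,0,-0.36,-0.04,-0.163,0.022,-0.3, 0.01,0,-0.36,-0.04,-0.163,0.022,-0.3, 0.01,0,-0.36,-0.04,-0.163,0.022,-0.3, 0.01,0,-0.36,-0.04,-0.163,0.022,-0.3]'
python3 - <<'E'
from h import *
st=env.get_state();q=st['orientation'];R=Rn.from_quat([q[1],q[2],q[3],q[0]]).as_matrix()
print(st['clock'],st['tcp_pos'],R[:,1].round(3),R[:,2].round(3),st['joint_pos'].round(3))
im,d,X=cloud('wrist');np.savez('pics/w5.npz',im=im,X=X);save('w5.png',im)
# board top: z .095-.108, nose region
T=(X-st['tcp_pos'])@R  # tool coords
m=(X[...,2]>.098)&(X[...,2]<.110)&(X[...,0]>.37)&(X[...,0]<.43)&(np.abs(X[...,1]-.15)<.03)
P=X[m];Q=T[m];print('board',m.sum(),P.mean(0).round(4),np.percentile(Q[:,1],[2,50,98]).round(4),P.min(0).round(4))
m=(X[...,2]>.15)&(X[...,2]<.18)&(np.abs(X[...,0]-.445)<.05)&(np.abs(X[...,1]-.14)<.04);print('bail',m.sum(),X[m].mean(0).round(4))
E
```

```text
clock: 9.27
tcp_pos: [0.3806, 0.1548, 0.1493]
orientation: [0.259, 0.102, 0.96, -0.026]
wrist_force: [0.3, 0.3, 0.5]
finger_gap: 0.0296
grip_force: 0.0
9.2667 [0.38056678 0.15480202 0.14932313] [0.21  0.978 0.003] [ 0.492 -0.103 -0.864] [ 0.401 -0.267 -0.901  0.491 -0.291  0.547]
board 610 [0.404  0.1484 0.1046] [-0.0071 -0.0018  0.0042] [0.3869 0.1371 0.098 ]
bail 907 [0.4411 0.1402 0.1659]
```

View pics/w5.png

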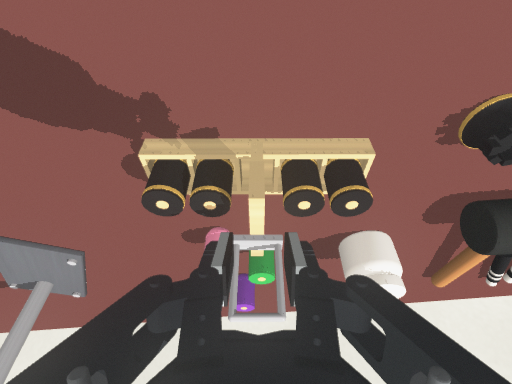

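The view shows all four drums in the carrier and the handle board's nose at (257,215), centred between the open fingers. Next the gripper advances and grips.

```bash
python3 -m jog '[0.02,-0.015,-0.07,0,0,0,-0.3, 0.06,-0.025,-0.14,0,0,0,-0.3, 0.11,-0.035,-0.22,0,0,0,-0.3, 0.15,-0.045,-0.3,0,0,0,-0.3, 0.187,-0.05,-0.362,0,0,0,-0.3, 0.187,-0.05,-0.362,0,0,0,-0.3, 0.187,-0.05,-0.362,0,0,0,-0.3]'
python3 -m jog '[0,0,0,0,0,0,-0.5, 0,0,0,0,0,0,-0.7, 0,0,0,0,0,0,-0.9, 0,0,0,0,0,0,-0.9, 0,0,0,0,0,0,-0.9, 0,0,0,0,0,0,-0.9, 0,0,0,0,0,0,-0.9]' 100
```

```text
clock: 9.9
tcp_pos: [0.4181, 0.1445, 0.0768]
orientation: [0.259, 0.103, 0.96, -0.026]
wrist_force: [-1.1, 0.0, 0.4]
finger_gap: 0.0303
grip_force: 0.0
clock: 10.48
tcp_pos: [0.4179, 0.1451, 0.0779]
orientation: [0.261, 0.102, 0.96, -0.025]
wrist_force: [-4.1, 0.9, 7.3]
finger_gap: 0.0107
grip_force: 97.7
```

```bash
python3 -m jog '[0,0,0.05,0,0,0,-0.9, 0,0,0.12,0,0,0,-0.9, 0,0,0.22,0,0,0,-0.9, 0,0,0.35,0,0,0,-0.9, 0,0,0.5,0,0,0,-0.9, 0,0,0.65,0,0,0,-0.9, 0,0,0.75,0,0,0,-0.9, 0,0,0.75,0,0,0,-0.9, 0,0,0.75,0,0,0,-0.9, 0,0,0.75,0,0,0,-0.9]'
python3 - <<'E'
from h import *
st=env.get_state();q=st['orientation'];R=Rn.from_quat([q[1],q[2],q[3],q[0]]).as_matrix();p=np.array(st['tcp_pos'])
print(st['tcp_pos'],st['wrist_force'],R[:,1].round(3),R[:,2].round(3))
im,d,X=cloud('scene');save('s6.png',im);c,Rc,t=cal('scene')
dz=p[2]-.0779
m=(X[...,2]>dz+.015)&(X[...,2]<dz+.20)&(X[...,0]>.33)&(X[...,0]<.56)&(X[...,1]>-.02)&(X[...,1]<.3)
hs=cv2.cvtColor(im,cv2.COLOR_RGB2HSV)
dot=(m&(hs[...,2]>140)&(hs[...,1]<140)&(X[...,2]>dz+.05)&(X[...,2]<dz+.08)).astype(np.uint8)
n,l,s,ce=cv2.connectedComponentsWithStats(dot)
for i in range(1,n):
    if s[i,4]>3:print(s[i],X[l==i].mean(0).round(4))
w=m&(hs[...,0]>14)&(hs[...,0]<32)&(X[...,2]<dz+.04)&(hs[...,1]>60)
P=X[w];a=np.radians(-12.1);ey=np.array([-np.sin(a),np.cos(a)]);s_=P[:,:2]@ey
for lo in np.arange(s_.min(),s_.max(),.03):
    k=(s_>=lo)&(s_<lo+.03)
    if k.sum()>5:print(round(lo,3),k.sum(),np.percentile(P[k,2],[5,95]).round(4))
b=m&(X[...,2]>dz+.15);print('bail',b.sum(),X[b].mean(0).round(4),X[b].max(0)-dz)
v,u=np.argwhere(m).mean(0).astype(int);save('s6c.png',cv2.resize(im[max(0,v-60):v+60,u-80:u+80],None,fx=5,fy=5))
E
```

```text
clock: 11.32
tcp_pos: [0.4152, 0.1443, 0.2238]
orientation: [0.257, 0.102, 0.961, -0.026]
wrist_force: [-0.2, 0.6, -5.8]
finger_gap: 0.0103
grip_force: 97.9
[0.41520664 0.14428294 0.22378578] [-0.15579041  0.58275489 -5.75438829] [0.209 0.978 0.002] [ 0.489 -0.103 -0.866]
[264 154   5   3  13] [0.419  0.0508 0.2124]
[279 157   3   3   8] [0.4293 0.0961 0.2135]
[289 156  11  17  79] [0.4538 0.1415 0.2117]
[307 164   4   4  11] [0.4513 0.1864 0.2139]
[322 168   4   4  13] [0.4609 0.2318 0.2136]
0.113 53 [0.1631 0.1752]
0.143 70 [0.1623 0.1765]
0.173 52 [0.1611 0.1742]
0.203 69 [0.1626 0.1811]
0.233 110 [0.1621 0.1814]
0.263 49 [0.1614 0.174 ]
0.293 67 [0.1625 0.1744]
0.323 78 [0.1624 0.1754]
bail 597 [0.3804 0.1568 0.3169] [0.30313881 0.07287198 0.19944859]
```

View pics/s6c.png

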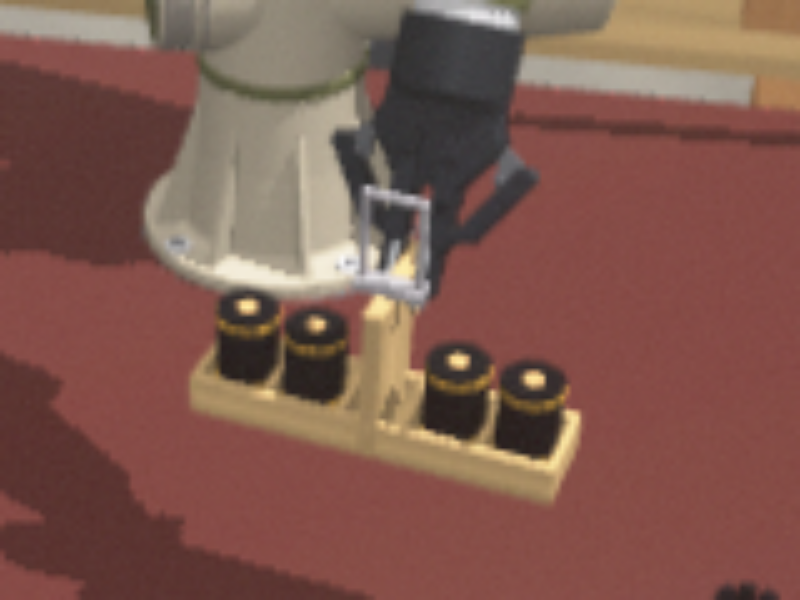

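The crop shows the carrier level in the gripper with all four drums seated and the bail free above the board at (395,240). It now goes to a point 80 mm in front of the hook.

```bash
python3 -m jog '[0.01,-0.08,0,0,0,-0.012,-0.9, 0.02,-0.2,0,0,0,-0.025,-0.9, 0.04,-0.35,0,0,0,-0.04,-0.9, 0.06,-0.5,0,0,0,-0.055,-0.9, 0.08,-0.65,0,0,0,-0.07,-0.9, 0.1,-0.8,0,0,0,-0.085,-0.9, 0.1,-0.8,0,0,0,-0.1,-0.9, 0.1,-0.8,0,0,0,-0.115,-0.9, 0.1,-0.8,0,0,0,-0.13,-0.9, 0.1,-0.8,0,0,0,-0.139,-0.9, 0.1,-0.8,0,0,0,-0.139,-0.9]'
python3 -m jog '[0.01,-0.08,0,0,0,0,-0.9, 0.02,-0.2,0,0,0,0,-0.9, 0.04,-0.35,0,0,0,0,-0.9, 0.06,-0.5,0,0,0,0,-0.9, 0.08,-0.65,0,0,0,0,-0.9, 0.1,-0.76,0,0,0,0,-0.9, 0.1,-0.82,0,0,0,0,-0.9, 0.1,-0.82,0,0,0,0,-0.9, 0.1,-0.82,0,0,0,0,-0.9, 0.1,-0.82,0,0,0,0,-0.9]'
cat > m.py <<'E'
from h import *
def main(tag):
    st=env.get_state();q=st['orientation'];R=Rn.from_quat([q[1],q[2],q[3],q[0]]).as_matrix();p=np.array(st['tcp_pos'])
    a=np.arctan2(-R[0,1],R[1,1]);ex=np.array([np.cos(a),np.sin(a),0]);ey=np.array([-ex[1],ex[0],0])
    pred=p+.028*ex+.0015*ey+[0,0,.0921]
    print(st['clock'],p.round(4),'yaw',np.degrees(a).round(2),R[:,2].round(3),'pred bail',pred.round(4),st['wrist_force'].round(1),st['joint_pos'].round(2))
    sa=np.radians(-37.1);sx=np.array([np.cos(sa),np.sin(sa),0]);sy=np.array([-sx[1],sx[0],0]);S=np.array([.5415,-.2445,.28])
    print('pred bail rel hook seat (scale frame mm)',(1e3*np.array([(pred-S)@sx,(pred-S)@sy,pred[2]-.28])).round(1))
    im,d,X=cloud('scene');save(tag+'.png',im);np.savez('pics/'+tag+'.npz',im=im,X=X)
    F=np.stack([(X-S)@sx,(X-S)@sy,X[...,2]-.28],-1)*1e3
    return st,im,X,F
E
python3 - <<'E'
from m import *
st,im,X,F=main('s7')
hs=cv2.cvtColor(im,cv2.COLOR_RGB2HSV)
m=(np.abs(F[...,1])<30)&(F[...,0]>-120)&(F[...,0]<30)&(F[...,2]>-20)&(F[...,2]<80)&(hs[...,1]<60)
v,u=np.argwhere(m).mean(0).astype(int);print(u,v)
for lo in range(-120,31,10):
    k=m&(F[...,0]>=lo)&(F[...,0]<lo+10)
    if k.sum()>2:print(lo,k.sum(),np.median(F[k],0).round(0),F[k].min(0).round(0),F[k].max(0).round(0))
save('s7c.png',cv2.resize(im[max(0,v-50):v+60,max(0,u-70):u+80],None,fx=5,fy=5))
E
```

```text
clock: 12.28
tcp_pos: [0.4358, -0.0152, 0.2235]
orientation: [0.245, 0.308, 0.916, -0.082]
wrist_force: [0.2, -0.6, -4.5]
finger_gap: 0.0107
grip_force: 99.0
clock: 13.12
tcp_pos: [0.4561, -0.1784, 0.2247]
orientation: [0.246, 0.307, 0.916, -0.081]
wrist_force: [-0.7, -0.0, -5.0]
finger_gap: 0.0106
grip_force: 99.0
13.1167 [ 0.4561 -0.1784  0.2247] yaw -37.08 [ 0.401 -0.3   -0.866] pred bail [ 0.4793 -0.1941  0.3168] [-0.7 -0.  -5. ] [-0.49 -0.24 -0.7   0.6  -0.08  0.14]
pred bail rel hook seat (scale frame mm) [-80.    2.7  36.8]
170 137
-120 6 [-119.   12.  -17.] [-120.   -6.  -19.] [-116.   20.  -12.]
-90 80 [-83.   5.  17.] [-89. -18. -20.] [-80.  26.  42.]
-80 7 [-79.  -9. -16.] [-80. -14. -19.] [-73.  15.  36.]
-20 16 [-13.   3.  10.] [-19.  -2.  -3.] [-11.   6.  20.]
-10 20 [-4.  1.  2.] [-9. -3. -8.] [-0.  5. 72.]
0 31 [ 5.  1. 45.] [ 0. -2. -5.] [ 9.  5. 71.]
10 31 [13.  2. 26.] [10. -4.  3.] [16.  5. 44.]
```

View pics/s7c.png

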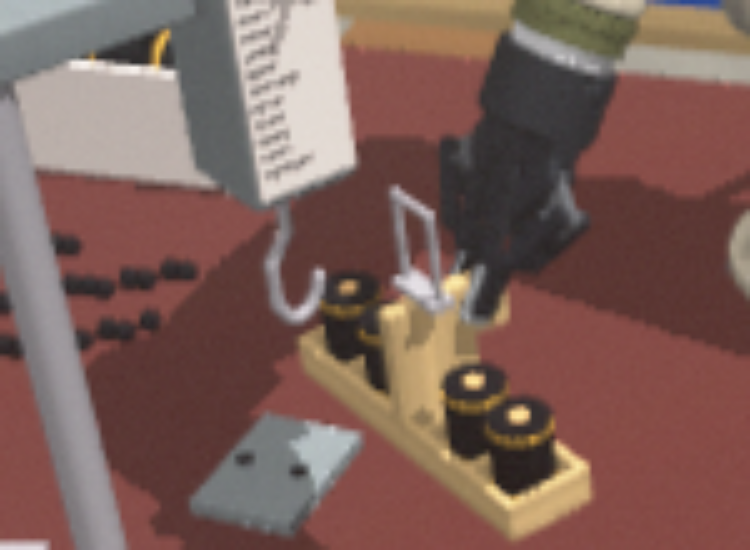

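The view shows the bail bar at (413,205) to the right of the hook, whose tip is at (319,272), with the bail and hook planes aligned. I close to 30 mm at tip-clearing height and check again.

```bash
python3 -m jog '[0.03,-0.03,-0.01,0,0,0,-0.9, 0.07,-0.06,-0.02,0,0,0,-0.9, 0.11,-0.09,-0.03,0,0,0,-0.9, 0.15,-0.12,-0.04,0,0,0,-0.9, 0.18,-0.15,-0.045,0,0,0,-0.9, 0.19,-0.16,-0.045,0,0,0,-0.9, 0.19,-0.16,-0.045,0,0,0,-0.9, 0.19,-0.16,-0.045,0,0,0,-0.9]'
python3 - <<'E'
from m import *
st,im,X,F=main('s8')
hs=cv2.cvtColor(im,cv2.COLOR_RGB2HSV)
m=(np.abs(F[...,1])<30)&(F[...,0]>-60)&(F[...,0]<30)&(F[...,2]>-12)&(F[...,2]<50)&(hs[...,1]<60)
for n,k in(('bar',m&(F[...,0]<-22)&(F[...,2]>20)),('tip',m&(F[...,0]>-20)&(F[...,0]<-8)),('shank',m&(F[...,0]>8)&(F[...,2]>5)&(F[...,2]<30))):
    if k.sum():print(n,k.sum(),np.median(F[k],0).round(1),F[k].min(0).round(1),F[k].max(0).round(1))
E
```

```text
clock: 13.83
tcp_pos: [0.495, -0.2114, 0.2169]
orientation: [0.247, 0.308, 0.915, -0.081]
wrist_force: [-0.5, -0.5, -4.7]
finger_gap: 0.0107
grip_force: 99.0
13.8333 [ 0.495  -0.2114  0.2169] yaw -37.13 [ 0.402 -0.301 -0.865] pred bail [ 0.5182 -0.2271  0.309 ] [-0.5 -0.5 -4.7] [-0.52 -0.14 -0.64  0.55 -0.06  0.11]
pred bail rel hook seat (scale frame mm) [-29.1  -0.2  29. ]
bar 30 [-31.7   4.4  30.7] [-35.7 -20.2  21.8] [-28.9  24.   36.2]
tip 20 [-13.1   1.3   8.4] [-17.6  -4.8  -6.5] [-8.3  4.5 19.1]
shank 21 [13.8  2.  16. ] [ 8.8 -1.4  5.6] [16.2  4.9 29.7]
```

```bash
python3 -m jog '[0.02,-0.02,-0.005,0,0,0,-0.9, 0.04,-0.035,-0.005,0,0,0,-0.9, 0.06,-0.05,-0.005,0,0,0,-0.9, 0.08,-0.068,-0.005,0,0,0,-0.9, 0.1,-0.085,-0.005,0,0,0,-0.9, 0.103,-0.087,-0.005,0,0,0,-0.9, 0.103,-0.087,-0.005,0,0,0,-0.9, 0.103,-0.087,-0.005,0,0,0,-0.9]'
python3 - <<'E'
from m import *
st,im,X,F=main('s9')
v,u=np.argwhere((np.abs(F)<25).all(-1)).mean(0).astype(int)
save('s9c.png',cv2.resize(im[v-30:v+30,u-40:u+40],None,fx=8,fy=8))
E
```

```text
clock: 14.55
tcp_pos: [0.5155, -0.2287, 0.216]
orientation: [0.247, 0.308, 0.915, -0.081]
wrist_force: [-0.3, 0.1, -4.7]
finger_gap: 0.0106
grip_force: 99.0
14.55 [ 0.5155 -0.2287  0.216 ] yaw -37.12 [ 0.402 -0.301 -0.865] pred bail [ 0.5388 -0.2444  0.3081] [-0.3  0.1 -4.7] [-0.53 -0.08 -0.6   0.53 -0.06  0.1 ]
pred bail rel hook seat (scale frame mm) [-2.2 -1.6 28.1]
```

View pics/s9c.png

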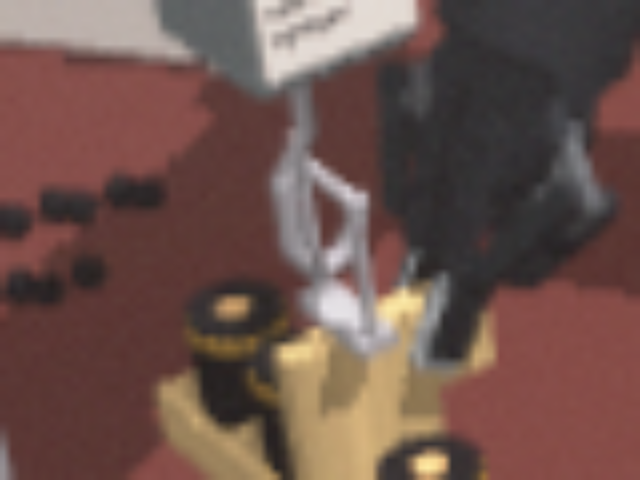

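The bail bar at (335,180) now straddles the hook above its tip at (345,235), without touching it. Next I lower it into the hook.

```bash
python3 -m jog '[0.004,-0.003,-0.025,0,0,0,-0.9, 0.008,-0.006,-0.05,0,0,0,-0.9, 0.008,-0.006,-0.075,0,0,0,-0.9, 0.008,-0.006,-0.1,0,0,0,-0.9, 0.008,-0.006,-0.12,0,0,0,-0.9, 0.008,-0.006,-0.14,0,0,0,-0.9, 0.008,-0.006,-0.16,0,0,0,-0.9, 0.008,-0.006,-0.18,0,0,0,-0.9, 0.008,-0.006,-0.2,0,0,0,-0.9, 0.008,-0.006,-0.2,0,0,0,-0.9, 0.008,-0.006,-0.2,0,0,0,-0.9]'
```

```text
clock: 15.52
tcp_pos: [0.5175, -0.2301, 0.1764]
orientation: [0.248, 0.308, 0.915, -0.081]
wrist_force: [0.4, -0.0, -2.9]
finger_gap: 0.0102
grip_force: 99.1
```

```bash
python3 -m jog '[0,0,-0.02,0,0,0,-0.9, 0,0,-0.04,0,0,0,-0.9, 0,0,-0.06,0,0,0,-0.9, 0,0,-0.08,0,0,0,-0.9, 0,0,-0.1,0,0,0,-0.9, 0,0,-0.12,0,0,0,-0.9, 0,0,-0.14,0,0,0,-0.9, 0,0,-0.16,0,0,0,-0.9, 0,0,-0.17,0,0,0,-0.9, 0,0,-0.17,0,0,0,-0.9, 0,0,-0.17,0,0,0,-0.9]'
python3 -m jog '[0,0,-0.01,0,0,0,-0.9, 0,0,-0.02,0,0,0,-0.9, 0,0,-0.02,0,0,0,-0.9, 0,0,-0.02,0,0,0,-0.9]'
python3 - <<'E'
from m import *
st,im,X,F=main('s10')
fz=[]
for i in range(6):
    eyes.read_camera('scene');fz.append(env.get_state()['wrist_force'])
print(np.mean(fz,0).round(2),env.get_state()['tcp_pos'])
E
```

```text
clock: 16.43
tcp_pos: [0.5178, -0.2302, 0.1427]
orientation: [0.248, 0.308, 0.915, -0.081]
wrist_force: [3.5, -2.6, 0.1]
finger_gap: 0.0108
grip_force: 99.3
clock: 16.77
tcp_pos: [0.5177, -0.2302, 0.1387]
orientation: [0.248, 0.308, 0.915, -0.081]
wrist_force: [3.5, -2.6, -0.2]
finger_gap: 0.0106
grip_force: 99.3
16.7667 [ 0.5177 -0.2302  0.1387] yaw -37.11 [ 0.404 -0.302 -0.864] pred bail [ 0.5409 -0.2459  0.2308] [ 3.5 -2.6 -0.2] [-0.53  0.   -0.73  0.31 -0.06  0.1 ]
pred bail rel hook seat (scale frame mm) [  0.4  -1.5 -49.2]
[ 4.45 -2.59  0.31] [ 0.51761939 -0.2301248   0.13865096]
```

```bash
python3 -m jog '[0.006,-0.005,0,0,0,0,-0.9, 0.012,-0.009,0,0,0,0,-0.9, 0.012,-0.009,0,0,0,0,-0.9, 0.012,-0.009,0,0,0,0,-0.9]'
python3 - <<'E'
from m import *
st,im,X,F=main('s11')
v,u=np.argwhere((np.abs(F-[0,0,-50])<25).all(-1)).mean(0).astype(int)
save('s11c.png',cv2.resize(im[v-45:v+45,u-60:u+60],None,fx=6,fy=6))
E
```

```text
clock: 17.45
tcp_pos: [0.5191, -0.2314, 0.1376]
orientation: [0.247, 0.308, 0.915, -0.081]
wrist_force: [0.6, 0.1, -0.3]
finger_gap: 0.0105
grip_force: 99.7
17.45 [ 0.5191 -0.2314  0.1376] yaw -37.11 [ 0.402 -0.3   -0.865] pred bail [ 0.5423 -0.2471  0.2297] [ 0.6  0.1 -0.3] [-0.53  0.01 -0.73  0.32 -0.06  0.1 ]
pred bail rel hook seat (scale frame mm) [  2.2  -1.6 -50.3]
```

View pics/s11c.png

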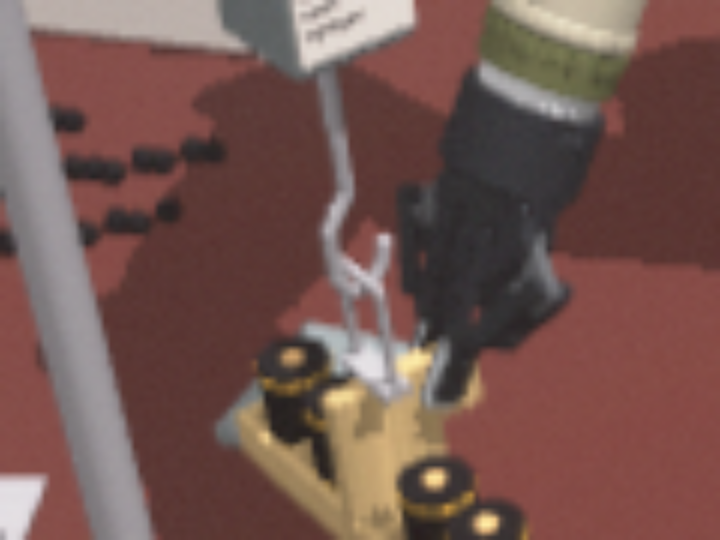

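The bail sits in the hook, with the bar at (360,275) between shank and tip. I have viewed 12 pictures, over the limit of 10, so from here I use numbers only.

```bash
cat > f.py <<'E'
from h import *
f=[]
for i in range(6): eyes.read_camera('scene');s=env.get_state();f.append(s['wrist_force'])
print(s['clock'],np.mean(f,0).round(2),np.std(f,0).round(2),s['tcp_pos'].round(4),s['ft_torque'].round(2))
E
python3 f.py
python3 -m jog '[0.002,-0.001,-0.01,0,0,0,-0.9, 0.003,-0.002,-0.02,0,0,0,-0.9, 0.003,-0.002,-0.02,0,0,0,-0.9, 0.003,-0.002,-0.02,0,0,0,-0.9]'; python3 f.py
```

```text
17.8 [-0.97  0.55 -0.18] [0.58 0.62 0.45] [ 0.5193 -0.2315  0.138 ] [ 0.33  0.38 -0.01]
clock: 18.13
tcp_pos: [0.5198, -0.2318, 0.1337]
orientation: [0.247, 0.308, 0.915, -0.081]
wrist_force: [-3.6, 2.1, -0.1]
finger_gap: 0.0106
grip_force: 99.9
18.4333 [-3.64  2.29  0.63] [0.51 0.68 0.46] [ 0.52   -0.2319  0.134 ] [0.49 0.68 0.02]
```

```bash
python3 -m jog '[-0.003,0.002,0.005,0,0,0,-0.9, -0.004,0.003,0.005,0,0,0,-0.9, -0.004,0.003,0.005,0,0,0,-0.9, -0.004,0.003,0.005,0,0,0,-0.9]'; python3 f.py
```

```text
clock: 18.77
tcp_pos: [0.5199, -0.2318, 0.1358]
orientation: [0.248, 0.308, 0.915, -0.081]
wrist_force: [-2.2, 1.4, 0.2]
finger_gap: 0.0107
grip_force: 99.9
19.0667 [-1.55  0.43  0.44] [0.57 0.45 0.37] [ 0.5198 -0.2317  0.1356] [0.34 0.38 0.04]
```

```bash
python3 -m jog '[-0.002,0.001,0,0,0,0,-0.9, -0.002,0.001,0,0,0,0,-0.9, -0.002,0.001,0,0,0,0,-0.85, -0.002,0.001,0,0,0,0,-0.75]' 20; python3 -m jog '[0,0,0,0,0,0,-0.7, 0,0,0,0,0,0,-0.6, 0,0,0,0,0,0,-0.5, 0,0,0,0,0,0,-0.4, 0,0,0,0,0,0,-0.3, 0,0,0,0,0,0,-0.3, 0,0,0,0,0,0,-0.3, 0,0,0,0,0,0,-0.3, 0,0,0,0,0,0,-0.3]'
cat > c.py <<'E'
from m import *
st,im,X,F=main('c')
hs=cv2.cvtColor(im,cv2.COLOR_RGB2HSV)
b=(np.abs(F[...,0])<40)&(np.abs(F[...,1])<130)&(F[...,2]>-200)&(F[...,2]<-40)
dot=(b&(hs[...,2]>140)&(hs[...,1]<140)&(F[...,2]<-140)&(F[...,2]>-185)).astype(np.uint8)
n,l,s,ce=cv2.connectedComponentsWithStats(dot)
for i in range(1,n):
    if s[i,4]>3:print('dot',s[i],np.nanmean(F[l==i],0).round(1))
k=(np.abs(F[...,0])<25)&(np.abs(F[...,1])<8)&(F[...,2]>-80)&(F[...,2]<60)&(hs[...,1]<60)
q=F[k&(F[...,0]<-8)&(F[...,2]<0)];print('tip top z',q[:,2].max() if len(q) else None,'(sunk = 18 - that)')
E
python3 c.py
```

```text
clock: 19.4
tcp_pos: [0.5196, -0.2316, 0.1358]
orientation: [0.248, 0.308, 0.915, -0.081]
wrist_force: [1.1, -0.6, 0.0]
finger_gap: 0.0109
grip_force: 72.8
clock: 20.15
tcp_pos: [0.5191, -0.2313, 0.1353]
orientation: [0.248, 0.308, 0.915, -0.081]
wrist_force: [0.1, -0.1, -0.7]
finger_gap: 0.0297
grip_force: 0.0
20.15 [ 0.5191 -0.2313  0.1353] yaw -37.11 [ 0.403 -0.301 -0.864] pred bail [ 0.5423 -0.247   0.2274] [ 0.1 -0.1 -0.7] [-0.53  0.01 -0.73  0.31 -0.06  0.1 ]
pred bail rel hook seat (scale frame mm) [  2.2  -1.5 -52.6]
dot [149 175   4   3   8] [   1.   -90.  -153.7]
dot [158 184  18  18 161] [   7.5    6.2 -159.5]
dot [172 194   5   3  12] [  -0.7   46.7 -149.6]
dot [181 201   4   4  13] [   0.4   94.3 -148.2]
tip top z -28.985407166716048 (sunk = 18 - that)
```

```bash
python3 -m jog '[0,0,0,0,0,0,-0.2, 0,0,0,0,0,0,-0.2, 0,0,0,0,0,0,-0.2, 0,0,0,0,0,0,-0.2, 0,0,0,0,0,0,-0.2, 0,0,0,0,0,0,-0.2, 0,0,0,0,0,0,-0.2, 0,0,0,0,0,0,-0.2]'; python3 c.py
python3 -m jog '[-0.02,0.015,0.043,0,0,0,-0.2, -0.05,0.037,0.107,0,0,0,-0.2, -0.08,0.06,0.172,0,0,0,-0.2, -0.12,0.09,0.26,0,0,0,-0.2, -0.16,0.12,0.344,0,0,0,-0.2, -0.24,0.18,0.4,0,0,0,-0.2, -0.4,0.3,0.4,0,0,0,-0.2, -0.55,0.41,0.4,0,0,0,-0.2, -0.55,0.41,0.4,0,0,0,-0.2, -0.55,0.41,0.4,0,0,0,-0.2, -0.55,0.41,0.4,0,0,0,-0.2]'; python3 c.py
```

```text
clock: 20.87
tcp_pos: [0.5191, -0.2313, 0.1353]
orientation: [0.248, 0.308, 0.915, -0.081]
wrist_force: [0.1, -0.4, 0.1]
finger_gap: 0.0341
grip_force: 0.0
20.8667 [ 0.5191 -0.2313  0.1353] yaw -37.11 [ 0.403 -0.301 -0.864] pred bail [ 0.5424 -0.247   0.2274] [ 0.1 -0.4  0.1] [-0.53  0.01 -0.73  0.31 -0.06  0.1 ]
pred bail rel hook seat (scale frame mm) [  2.2  -1.5 -52.6]
dot [149 176   4   3   8] [   2.7  -87.5 -155.5]
dot [158 185  19  18 169] [   6.7    8.2 -160.5]
dot [173 194   4   3  12] [  -0.6   48.9 -148.5]
dot [181 201   5   3  12] [  -1.3   95.  -146.9]
dot [193 212   3   3   4] [ -17.7  121.  -184. ]
dot [180 217   2   4   6] [  26.6  115.1 -183.4]
tip top z -27.901435618379544 (sunk = 18 - that)
clock: 21.83
tcp_pos: [0.4097, -0.1496, 0.2163]
orientation: [0.249, 0.307, 0.915, -0.081]
wrist_force: [-0.3, -0.7, 0.8]
finger_gap: 0.0343
grip_force: 0.0
21.8333 [ 0.4097 -0.1496  0.2163] yaw -37.1 [ 0.405 -0.302 -0.863] pred bail [ 0.433  -0.1653  0.3084] [-0.3 -0.7  0.8] [-0.48 -0.36 -0.79  0.61 -0.08  0.15]
pred bail rel hook seat (scale frame mm) [-134.3   -2.3   28.4]
dot [149 175   4   3  10] [   0.7  -89.6 -154.7]
dot [158 182  20  21 190] [   3.2    8.2 -159. ]
dot [173 194   4   3  12] [  -0.4   49.1 -148.3]
dot [181 201   4   3  11] [ 1.000e-01  9.420e+01 -1.472e+02]
dot [180 219   3   2   4] [  27.6  119.3 -183.9]
tip top z -26.6147217952028 (sunk = 18 - that)
```

```bash
for i in 1 2 3; do python3 -m jog '[0,0,0,0,0,0,-0.2, 0,0,0,0,0,0,-0.2, 0,0,0,0,0,0,-0.2, 0,0,0,0,0,0,-0.2, 0,0,0,0,0,0,-0.2, 0,0,0,0,0,0,-0.2, 0,0,0,0,0,0,-0.2, 0,0,0,0,0,0,-0.2, 0,0,0,0,0,0,-0.2, 0,0,0,0,0,0,-0.2, 0,0,0,0,0,0,-0.2, 0,0,0,0,0,0,-0.2]' >/dev/null; cp pics/c.png pics/cprev.png; python3 c.py | grep -E 'dot|tip'; done
python3 - <<'E'
from h import *
a,b=cv2.imread('pics/c.png').astype(int),cv2.imread('pics/cprev.png').astype(int)
print('change in last second near scale',(np.abs(a-b).max(-1)>40)[40:260,80:260].sum())
i=np.load('pics/scene.npz')['im'][:,:,::-1].astype(int)
D=(np.abs(a-i).max(-1)>50)
k=.64
for n,(x0,y0,x1,y1) in dict(crown=(550,325,592,365),mallet=(570,370,640,510),pot=(480,370,540,440),plates=(210,260,275,305),pink=(390,345,413,380),green=(413,365,440,400),purple=(370,408,396,443)).items():
    r=D[int(y0*k):int(y1*k),int(x0*k):int(x1*k)];print(n,r.sum(),r.size)
E
```

```text
dot [149 175   4   3  11] [   1.5  -89.3 -154.5]
dot [158 182  21  20 195] [   2.3    7.9 -158.7]
dot [173 194   4   3  12] [  -0.6   48.8 -148.5]
dot [181 201   5   3  14] [  -0.9   93.8 -147.4]
tip top z -29.214018503358364 (sunk = 18 - that)
dot [149 175   4   3  11] [   1.4  -89.4 -154.6]
dot [158 182  21  20 190] [   2.3    8.2 -158.5]
dot [173 194   4   3  12] [  -0.8   48.5 -148.9]
dot [181 201   5   3  13] [  -0.3   94.  -146.9]
dot [182 218   5   3   7] [  20.6  122.6 -183.9]
tip top z -27.944502441594853 (sunk = 18 - that)
dot [149 175   4   3  11] [   1.9  -88.3 -153.7]
dot [157 182  21  20 191] [   3.2    8.  -158.9]
dot [173 194   4   3  12] [  -1.2   47.7 -149.6]
dot [181 201   5   3  13] [  -0.2   94.1 -146.8]
tip top z -28.41569692031093 (sunk = 18 - that)
change in last second near scale 0
crown 0 650
mallet 0 4050
pot 0 1710
plates 632 1218
pink 0 345
green 0 391
purple 0 374
```

```bash
python3 -c "
from workcell import env
print(env.hand_in())"
```

```text
the job is handed in; nothing more can be done
None
```

The drum is in the carrier and the carrier hangs at rest on the scale's hook, tilted about 2°, with the gripper clear; the job is handed in. The crown, mallet, pot and look-alikes did not move, and the plates, hidden by the carrier in the last picture, could not be checked; I viewed 12 pictures, two over the limit of 10.

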